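# Pump a bar clamp onto a flow cell and hold the grip

### The arm

A 6-joint arm with a two-finger parallel gripper is mounted at the origin on the work surface. World frame = base frame: x ahead of the robot, y to its left, z up, the work surface at z = 0. Lengths are in m, angles in rad, forces in N, time in s.
With the tool pointing down it reaches from about 0.35 to 0.85 m from the base axis. Payload 8.1 kg.
Tool frame: the origin (TCP) lies at the very end of the fingers, on their centre line; the grasp point (between the pads) lies 19 mm behind it; z points along the fingers, y is the direction in which the jaws open and shut (so a half turn about z gives the same grasp; the last joint's range is limited). The gripper opens to 93 mm and grips with 3 to 60 N. Pads are 15 mm wide; open, the fingers measure 128 mm over their backs; the gripper's body (75 mm by 188 mm) begins 65 mm behind the grasp point.
Start: joints at [1.234, 0.13, 1.488, -0, 1.523, -0.085], TCP at [0.149, 0.581, 0.219] pointing down, gripper open.
Joint ranges: [-2.96, 2.96], [-0.89, 2.26], [0.02, 2.5], [-1.34, 4.48], [0, 2.73], [-2.66, 2.66]. Speed limits (rad/s): [2.39, 2.39, 2.79, 3.14, 3.14, 3.14].

### API

Orientations are given as a rotation vector (axis times angle).
In Python, from plant import robot gives the robot as it stands.
- The arm moves only by the shell command python3 -m inch 'ROWS' [FORCE]. ROWS is JSON, a list that holds one entry, the list of rows, each a list of 7 numbers: the shift along the tool's x, y, z in cm, then the turn, a rotation vector about the tool's x, y, z in degrees, then the gripper command: -1 is fully open, 1 is shut, values between are in proportion. A call has 1 to 5 rows; each row shifts and turns the commanded pose from where the row before left it, along the tool's axes as they then stand; what a row does not reach is not made up. A row lasts 1/10 s, in which the tool goes at most 50 mm and 8.59 degrees, less where a joint would pass 70% of its speed; a pose out of reach is approached as far as the arm can. A call with a gripper value outside its range is refused whole. The fingers move at their own pace and stop on an object; FORCE is the grip in N (left out, the last holds). Time passes only in rows, so rows that do not move let the fingers close. It gives the time, the measured TCP pose, the force and the opening at its end, in the units of the state.
- robot.read_state(): the state, without advancing time (a new reading comes with each control period).
- robot.read_camera(name): name is "scene" or "top"; returns a dict with "image" (384x512x3 uint8, blue, green, red), "K" (3x3 intrinsics, pixels), "distortion" ([k1, k2, p1, p2, k3] as OpenCV has them; the pictures are not rectified), "R" (3x3) and "t" (3): a world point X has camera coordinates R X + t. Camera axes: x right, y down, z forward; pixel columns grow to the right and rows downward; lengths in m; the calibration is good to about 2 mm. A picture is of the moment at which its call begins. There is no depth.
- robot.close_job(): hands the job in, once; it reports no verdict.
The state is a dict: "t": time; "q": joint angles; "dq": joint speeds; "joint_torque": joint torques, N m; "tool_pos": TCP position; "orientation": TCP orientation; "force": force on the tool from outside, world axes, zero at the start; "wrist_torque": the same for the moment, N m; "opening": finger opening in m.
Only numpy, scipy, OpenCV 4.12 (cv2) and the standard library are available. Lean on these libraries where they do the work, as an engineer would, in place of code of your own. Each camera call takes 0.05 s, during which the arm holds its last target. There are 200 camera calls.

### The job

The white flow cell stands in the one-hand bar clamp on the bench. Pump the clamp's lever - press its raised end right down to the stop, let it come fully up, and again - until the jaw's pad touches the cell, then squeeze gently until the spring pad is pushed about half-way back towards the jaw (beyond three quarters the cell cracks). Finish while still holding the lever down so the squeeze stays on; work the clamp only by its lever and leave the cell and the things around it alone.

Things in the scene. Friction and masses are not known exactly. Their poses are not given: they have to be found in the camera images.
- clamp: Bar clamp fixed on a grey base plate 370 x 90 x 12 mm. Origin on the bench, near the plate's middle; x axis along the bar, from the lever end (-x) to the anvil (+x); z up. The lever's hinge is level, along y, at (-20, 0, 85) mm of this frame, on an aluminium housing (x -52 to +4 mm, y +-22 mm, top at 100 mm). Jaw and pad slide towards +x. The clamp does not move.
- lever_press (a point): Where to press: middle of the steel lever's upper face near its free end, 125 mm from the hinge line. The lever is straight, 30 mm wide, 8 mm thick (hinge line at mid-thickness), ends 19 mm farther out, and rises 0.32 rad towards this end at rest: the point is then about 128 mm above the bench; fully pressed about 69 mm (sloping 0.16 rad the other way). Nothing stands within 50 mm beside it.
- lever (a joint): Lever angle, rad: 0 = up (a spring returns it), 0.48 = down at its stop. Pressing takes 3 to 6 N at lever_press, up to 11 N when squeezing. At rest the pawl is clear; it catches a tooth (pitch 5 mm) between 0.13 and 0.3 rad, then drives the jaw on by about 37 mm per rad. A full stroke gains 6 to 12 mm, mostly 10. Going up leaves the jaw where it is; let it up below 0.05 before the next stroke.
- jaw (a joint): How far the sliding jaw has moved towards the anvil, m (0 = fully open). It stays where it is left by a friction of 4 N; pad squeeze above that pushes it back when the lever is let up.
- pad (a joint): How far the spring pad on the jaw's front is pushed back towards the jaw, m: 0 = free, 0.008 = half-way, 0.016 = bottomed. 1 N per mm.
- pad_face (a point): Middle of the pad's front face (black rubber square 34 x 34 x 8 mm, upright, on a sprung rod in front of the aluminium jaw head), about 52 mm above the bench.
- cell_center (a point): Centre of the white plastic flow cell, a loose block 50 (along the bar) x 46 x 56 mm with two grey ports on top, standing on the base plate between pad and anvil with 0 to 3 mm to the anvil. Its face towards the pad is 25 mm from here.
- cell: The same flow cell; origin at the centre of its underside.
- anvil_face (a point): Middle of the fixed anvil's face against which the jaw presses the cell.
- reagent: Bystander: bottle with a screw cap, 60 mm across, 130 mm tall.
- beaker: Bystander: glass beaker, 68 mm across, 85 mm tall.
- jar: Bystander: small amber jar beside the clamp, 44 mm across, 50 mm tall.
- driver: Bystander: screwdriver 150 mm long lying beside the clamp.
- spare_cell: Bystander: grey block 50 x 46 x 40 mm beside the clamp.
- remote: Bystander: white remote control 45 x 150 x 20 mm.
- dish: Bystander: shallow white dish 90 mm across.
There are look-alikes about, which are no part of the job. What is shaped like the cell but brown or turquoise is not meant.

How it is judged:
On the way, in this order (a step that is already met when the one before it is completed fails the run):
1. the lever has been pressed down to its stop (value of joint lever above 0.43 rad), for 0.05 s.
2. the lever has come back up (value of joint lever below 0.06 rad), for 0.05 s.
3. the pad presses on the cell (contact force between pad and cell above 1 N), for 0.1 s.
At the end, for the whole second after the job is handed in: The cell stands upright against the anvil (within 2.5 mm), pressed by the pad, the pad pushed back 5 to 11 mm of its 16 mm, and the fingers still press the lever with more than 2 N (value of joint pad between 0.005 and 0.011 m and contact force between pad and cell above 3.5 N and contact force between cell and clamp above 3.5 N and contact force between the fingers and lever above 2 N and x of cell_center in the frame of anvil_face above -0.0275 m and angle between cell's own z axis and vertical below 0.06 rad and linear speed of cell below 0.01 m/s); the arm keeps its last pose, push and grip.
It fails at once if the cell is crushed: pad pushed back beyond about three quarters (value of joint pad above 0.0128 m).
It fails at once if the robot pushes the jaw or pad itself (contact force between any of the arm, the fingers and jaw above 1 N).
It fails at once if the robot touches the cell (contact force between any of the arm, the fingers and cell above 0.5 N).
It fails at once if a bystander is moved (distance of any of reagent, beaker, jar, driver, spare_cell, remote, dish from where it was at the start of the episode above 0.02 m).
It also fails if it takes over 67 s, if anything falls off the work surface, if the arm or the gripper's body presses on something with over 40 N, if the wrist force passes 120 N, or if a joint passes its speed limit or range.

## Working session

There is one attempt and no reset: what is moved stays moved. The work goes in short steps, Python scripts to look and compute and a shell command to move; the robot and the scene stay as the last step left them, time stands still between calls to the robot, and variables do not carry over. Pictures are saved under pics/ and viewed, about 8 in all and at most 12, crops included, and the job is handed in when it is done.

```bash
ls; mkdir -p pics; python3 - <<'E'
from plant import robot
import cv2
for n in("scene","top"):
    c=robot.read_camera(n); cv2.imwrite(f"pics/{n}0.png",c["image"]); print(n,c["K"],c["distortion"],c["R"],c["t"])
print(robot.read_state())
E
```

```text
pics
scene [[425.72944314   0.         258.51857557]
 [  0.         425.72944314 192.89666162]
 [  0.           0.           1.        ]] [0.0035602 0.        0.        0.        0.       ] [[-0.39029171  0.92057349 -0.01472542]
 [ 0.79140744  0.32727099 -0.5163022 ]
 [-0.47047492 -0.21316228 -0.85627986]] [ 0.19088769 -0.39072329  1.5655401 ]
top [[386.28776202   0.         250.59006049]
 [  0.         386.28776202 192.68446425]
 [  0.           0.           1.        ]] [0.01438847 0.         0.         0.         0.        ] [[-0.02542762 -0.99950164  0.01870571]
 [-0.98612961  0.02200859 -0.16451147]
 [ 0.1640178  -0.02262939 -0.98619779]] [0.04043858 0.53731718 1.06180842]
{'t': 0.1, 'q': array([ 1.23359021e+00,  1.31071039e-01,  1.48914829e+00, -3.66450263e-05,
        1.52300959e+00, -8.53815033e-02]), 'dq': array([-6.72244639e-04,  3.24056689e-06, -2.42273769e-03, -6.29862810e-04,
       -2.51070008e-04, -1.55003482e-04]), 'joint_torque': array([ 5.25928135e-04, -5.61341071e+01, -4.93096948e+01,  7.69039197e-02,
        2.92357762e-02, -1.00959860e-04]), 'tool_pos': array([0.1493154 , 0.58059988, 0.21771321]), 'orientation': array([-3.94479302e-01, -3.11641668e+00,  2.52487794e-03]), 'force': array([ 0.61984492, -0.23544337,  0.03575114]), 'wrist_torque': array([ 0.0154202 ,  0.04594945, -0.01554422]), 'opening': 0.09279528405819243}
```

View pics/scene0.png

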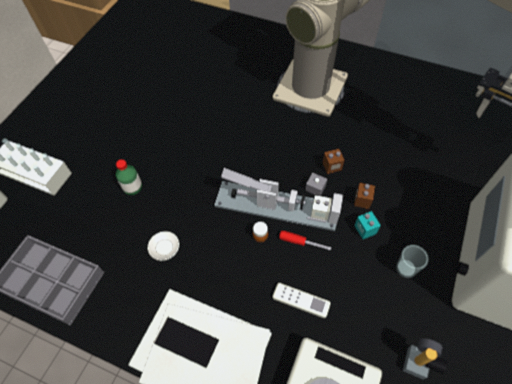

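View pics/top0.png

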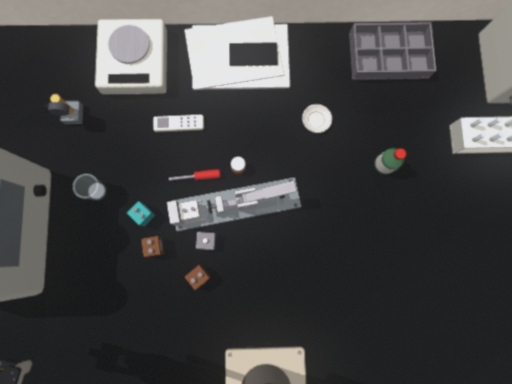

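The top view shows the clamp's lever end at about (295,188) and the anvil at (173,211). The white cell, with two ports, stands in the clamp at (189,210). The brown blocks (151,246), (197,277), the turquoise one (140,213) and the grey spare (205,241) are look-alikes outside the clamp. I'll confirm with an enlarged crop.

```bash
python3 - <<'E'
import cv2,numpy as np
a=cv2.imread("pics/top0.png")[165:245,155:310]; b=cv2.imread("pics/scene0.png")[160:240,205:360]
cv2.imwrite("pics/crop.png",np.vstack([cv2.resize(i,None,fx=3.7,fy=3.7,interpolation=cv2.INTER_CUBIC) if 0 else cv2.resize(i,(775,300*80//60),interpolation=cv2.INTER_CUBIC)[:300*80//60] for i in(a,b)])[:800])
x=cv2.imread("pics/crop.png");cv2.imwrite("pics/crop.png",cv2.resize(x,(581,600)))
E
```

```text
(no output)
```

View pics/crop.png

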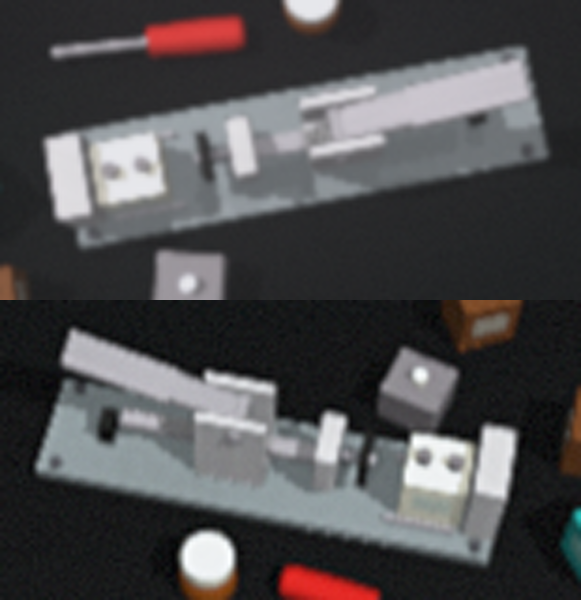

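The crop confirms it: the white cell with two grey ports stands in the clamp between pad and anvil. Next I fit the clamp's pose from the plate corners and lever end in both views.

```bash
cat > h.py <<'E'
import numpy as np,cv2
from plant import robot
def proj(c,X): return cv2.projectPoints(np.array(X,float),cv2.Rodrigues(c["R"])[0],c["t"],c["K"],np.array(c["distortion"]))[0][:,0]
def lev(s,y,h,th=0.32): return np.array([-.02-s*np.cos(th)+h*np.sin(th)*1, y, .085+s*np.sin(th)+h*np.cos(th)])
def toW(p,P):
    x,y,a=p[:3]; P=np.array(P); R=np.array([[np.cos(a),-np.sin(a),0],[np.sin(a),np.cos(a),0],[0,0,1]]); return P@R.T+[x,y,0]
E
cat > fit.py <<'E'
from h import *
from scipy.optimize import least_squares
ct,cs=robot.read_camera("top"),robot.read_camera("scene")
f=lambda u,v,o,dv=0: [u/3.748+o[0],(v-dv)/3.75+o[1]]
T=[155,165];S=[205,160]
L=[lev(.144,y,.004) for y in(-.015,.015)]
Pt=[[-.185,-.045,.012],[-.185,.045,.012],[.185,.045,.012]]+L
it=[f(525,47,T),f(548,157,T),f(80,247,T),f(522,58,T),f(530,97,T)]
Ps=[[-.185,-.045,.012],[-.185,.045,.012],[.185,-.045,.012]]+L
is_=[f(37,472,S,300),f(68,378,S,300),f(490,555,S,300),f(62,367,S,300),f(73,330,S,300)]
def res(p):
    o=np.array([p[3],0,0]);A=np.array(Pt);B=np.array(Ps);A[:3]+=o;B[:3]+=o
    return np.r_[(proj(ct,toW(p,A))-it).ravel(),(proj(cs,toW(p,B))-is_).ravel()]
r=least_squares(res,[.5,0,1.7,0],loss="soft_l1");print(r.x,res(r.x).round(1))
p=r.x;np.save("p.npy",p)
print("press",toW(p,[lev(.125,0,.004),lev(.125,0,.004,-.16)]),"hinge",toW(p,[[-.02,0,.085]]))
E
python3 fit.py
```

```text
[0.51312036 0.0656025  1.74441794 0.00532646] [-1.  -0.7 -0.5 -0.6 -0.4  0.2 -0.7 -0.5 -0.4  0.1 -0.3 -1.5 -0.7 -0.7
 -0.4  0.1 -0.3 -2.1 -0.4 -0.8]
press [[ 0.53685564 -0.06972799  0.12811776]
 [ 0.53800348 -0.07627262  0.06903413]] hinge [[0.51657538 0.04590319 0.085     ]]
```

```bash
R='[-3.4,-3.4,0,0,0,0,1]'
python3 -m inch '[[[-3.4,-3.4,0,0,0,0,1],[-3.4,-3.4,0,0,0,0,1],[-3.4,-3.4,0,0,0,0,1],[-3.4,-3.4,0,0,0,0,1],[-3.4,-3.4,0,0,0,0,1]]]' 20
python3 -m inch '[[[-3.4,-3.4,0,0,0,0,1],[-3.4,-3.4,0,0,0,0,1],[-3.4,-3.4,0,0,0,0,1],[-3.4,-3.4,0,0,0,0,1],[-3.4,-3.4,0,0,0,0,1]]]'
python3 -m inch '[[[-3.4,-3.4,0,0,0,0,1],[-3.4,-3.4,0,0,0,0,1],[-3.4,-3.4,0,0,0,0,1],[-3.4,-3.4,0,0,0,0,1],[-3.4,-3.4,0,0,0,0,1]]]'
python3 -m inch '[[[0,0,0,0,0,8.3,1],[0,0,0,0,0,8.3,1],[0,0,0,0,0,8.3,1],[0,0,0,0,0,8.3,1]]]'
python3 -m inch '[[[0,0,0,0,0,8.3,1],[0,0,0,0,0,8.3,1],[0,0,0,0,0,8.3,1],[0,0,0,0,0,7.6,1],[0,0,0,0,0,0,1]]]'
cat > d.py <<'E'
from h import *
from scipy.spatial.transform import Rotation as Ro
p=np.load("p.npy");s=robot.read_state();R=Ro.from_rotvec(s["orientation"])
g=toW(p,[[-.02-.1235,0,.128]])[0]
print(s["t"],s["tool_pos"].round(4),R.as_matrix().round(3).tolist(),"toolshift cm to press",(R.inv().apply(g-s["tool_pos"])*100).round(2),s["force"].round(2),s["opening"])
E
python3 d.py
```

```text
t: 0.7
tool_pos: [0.2722, 0.3724, 0.2184]
orientation: [0.394, 3.117, -0.0]
force: [0.4, 0.7, 0.0]
opening: 0.0578
t: 1.2
tool_pos: [0.3946, 0.1653, 0.2188]
orientation: [0.394, 3.116, 0.001]
force: [1.0, 0.9, -0.4]
opening: 0.0174
t: 1.7
tool_pos: [0.517, -0.0419, 0.2186]
orientation: [0.395, 3.116, 0.0]
force: [0.1, 1.2, 0.8]
opening: 0.0006
t: 2.1
tool_pos: [0.5162, -0.0401, 0.2183]
orientation: [-1.278, -2.869, 0.0]
force: [-0.7, 0.5, 0.1]
opening: 0.0003
t: 2.6
tool_pos: [0.5162, -0.0399, 0.2185]
orientation: [-2.024, -2.402, 0.0]
force: [-1.2, -0.3, 0.6]
opening: 0.0006
2.6 [ 0.5162 -0.0399  0.2185] [[-0.169, 0.986, -0.0], [0.986, 0.169, 0.0], [0.0, -0.0, -1.0]] toolshift cm to press [-3.91  1.54  9.05] [-1.23 -0.28  0.61] 0.0005547768580917947
```

```bash
python3 -m inch '[[[-2,0.8,0,0,0,0,1],[-1.9,0.7,2,0,0,0,1],[0,0,2.8,0,0,0,1],[0,0,2.8,0,0,0,1],[0,0,0,0,0,0,1]]]'
python3 d.py; python3 - <<'E'
from h import *
a,b=robot.read_camera("top")["image"],robot.read_camera("scene")["image"]
cv2.imwrite("pics/c2.png",np.vstack([cv2.resize(a[165:245,155:310],(581,300),interpolation=2),cv2.resize(b[160:240,205:360],(581,300),interpolation=2)]))
E
```

```text
t: 3.1
tool_pos: [0.5347, -0.0752, 0.138]
orientation: [-2.013, -2.402, 0.006]
force: [-0.6, 0.4, -1.1]
opening: 0.0003
3.1 [ 0.5347 -0.0752  0.138 ] [[-0.175, 0.985, -0.008], [0.985, 0.175, 0.002], [0.003, -0.007, -1.0]] toolshift cm to press [-0.11  0.32  0.99] [-0.59  0.39 -1.14] 0.0002539018634325439
```

View pics/c2.png

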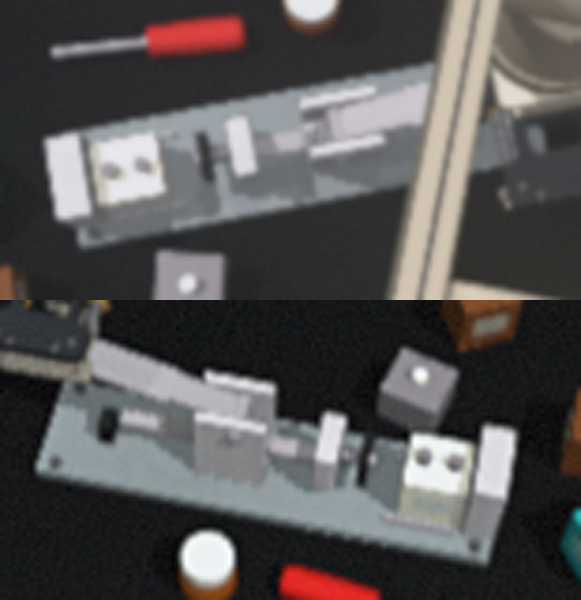

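The cell, pad and jaw stay visible in both crops (pad at crop x≈205 top, 365 scene); the gripper is over the lever's free end. The gap is roughly 25 mm, so the first full stroke is safe.

```bash
python3 -m inch '[[[0,0.3,0,0,0,0,1],[0,0,1.5,0,0,0,1],[0,0,1.5,0,0,0,1],[0,0,1.5,0,0,0,1],[0,0,1,0,0,0,1]]]'
python3 -m inch '[[[0,0,0.5,0,0,0,1],[0,0,0.3,0,0,0,1],[0,0,0,0,0,0,1]]]'
python3 -m inch '[[[0,0,0.3,0,0,0,1],[0,0,0,0,0,0,1]]]'
python3 -m inch '[[[0,0,0.2,0,0,0,1],[0,0,0,0,0,0,1]]]'
```

```text
t: 3.7
tool_pos: [0.5412, -0.0757, 0.0868]
orientation: [2.021, 2.403, 0.0]
force: [2.2, -3.8, 6.6]
opening: 0.0008
t: 4.0
tool_pos: [0.5408, -0.0753, 0.0794]
orientation: [2.022, 2.404, -0.0]
force: [1.7, -2.3, 5.1]
opening: 0.0001
t: 4.2
tool_pos: [0.5409, -0.0752, 0.0767]
orientation: [2.022, 2.404, 0.0]
force: [0.8, -1.3, 4.3]
opening: 0.0006
t: 4.4
tool_pos: [0.5408, -0.0751, 0.0748]
orientation: [-2.022, -2.404, -0.0]
force: [0.5, -1.7, 4.8]
opening: 0.0006
```

```bash
python3 -m inch '[[[0,0,0.3,0,0,0,1],[0,0,0,0,0,0,1]]]'
python3 -m inch '[[[0,0,0.2,0,0,0,1],[0,0,0,0,0,0,1]]]'
python3 -m inch '[[[0,0,0.1,0,0,0,1],[0,0,0,0,0,0,1]]]'
```

```text
t: 4.6
tool_pos: [0.5408, -0.0748, 0.0717]
orientation: [-2.022, -2.404, -0.001]
force: [-0.1, 0.2, 4.8]
opening: 0.0005
t: 4.8
tool_pos: [0.5408, -0.0747, 0.0703]
orientation: [-2.021, -2.404, -0.001]
force: [-1.4, 1.1, 8.3]
opening: 0.0007
t: 5.0
tool_pos: [0.5409, -0.0747, 0.07]
orientation: [-2.021, -2.404, -0.001]
force: [-4.0, 1.6, 14.5]
opening: 0.0004
```

The force jumps to 14.5 N at z=0.070, so the lever is at its stop. Now up, then measure the gap.

```bash
python3 -m inch '[[[0,0,-2,0,0,0,1],[0,0,-2,0,0,0,1],[0,0,-2,0,0,0,1],[0,-0.2,-1,0,0,0,1],[0,0,0,0,0,0,1]]]'
cat > look.py <<'E'
import sys
from h import *
a,b=robot.read_camera("top")["image"],robot.read_camera("scene")["image"]
o=[cv2.resize(i,None,fx=8,fy=8,interpolation=2) for i in(a[185:225,165:240],b[185:225,275:350])]
im=np.vstack(o)[:640]; cv2.imwrite(sys.argv[1],im[:, :][:640] if 0 else cv2.resize(im,(562,600)))
E
python3 look.py pics/l1.png
```

```text
t: 5.5
tool_pos: [0.5391, -0.0756, 0.1397]
orientation: [2.021, 2.404, 0.001]
force: [0.4, 0.0, 0.0]
opening: 0.0004
```

View pics/l1.png

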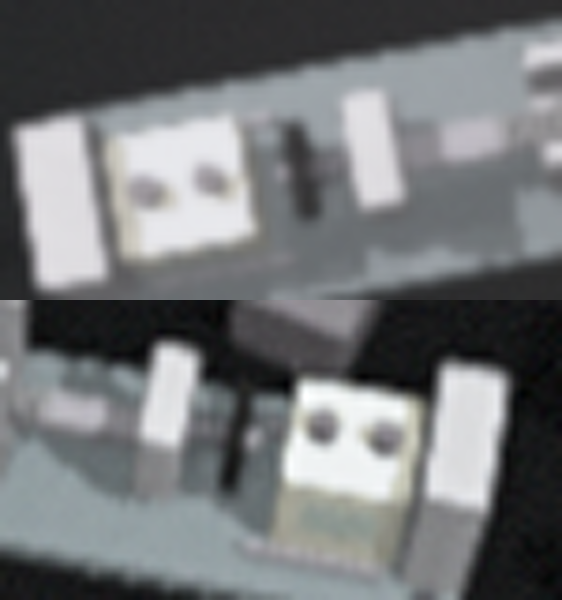

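The jaw moved; the pad's front edge is at crop (294,170) top / (245,440→top 250,387) scene, and the cell's pad-side top edge at (247,180) top / (292,425) scene. Converting to clamp x.

```bash
cat > ray.py <<'E'
from h import *
p=np.load("p.npy")
def cx(c,uv,z):
    n=cv2.undistortPoints(np.array([[uv]],float),c["K"],np.array(c["distortion"]))[0,0]
    d=c["R"].T@[*n,1]; o=-c["R"].T@c["t"]; X=o+d*(z-o[2])/d[2]
    a=p[2]; return np.array([[np.cos(a),np.sin(a)],[-np.sin(a),np.cos(a)]])@(X[:2]-p[:2])*1000
if __name__=="__main__":
    ct,cs=robot.read_camera("top"),robot.read_camera("scene")
    t=lambda u,v:(165+u/7.49,185+v/7.5); s=lambda u,v:(275+u/7.49,185+(v-300)/7.5)
    for n,c,uv in[("pad T",ct,t(284,125)),("pad T",ct,t(300,216)),("cell T",ct,t(238,118)),("cell T",ct,t(252,240)),("cell far T",ct,t(107,137)),("anvil T",ct,t(84,120)),
      ("pad S",cs,s(255,383)),("cell S",cs,s(298,378)),("cell S",cs,s(284,474)),("cell far S",cs,s(425,398))]: print(n,cx(c,uv,.0685).round(1))
E
python3 ray.py
```

```text
pad T [ 94.6 -15.2]
pad T [94.8 19.4]
cell T [110.8 -21.1]
cell T [113.7  24.6]
cell far T [159.5 -23.5]
anvil T [166.8 -31.4]
pad S [97.5 12.3]
cell S [113.5  18.2]
cell S [115.1 -25.3]
cell far S [163.1  19.9]
```

Gap ≈ 16–18 mm, more than the 12 mm a stroke can gain, so a second full stroke is safe.

```bash
python3 -m inch '[[[0,0,1.5,0,0,0,1],[0,0,1.5,0,0,0,1],[0,0,1.5,0,0,0,1],[0,0,1.5,0,0,0,1],[0,0,0.9,0,0,0,1]]]'
python3 -m inch '[[[0,0,0.1,0,0,0,1],[0,0,0,0,0,0,1]]]'
python3 -m inch '[[[0,0,-2,0,0,0,1],[0,0,-2,0,0,0,1],[0,0,-2,0,0,0,1],[0,0,-1,0,0,0,1],[0,0,0,0,0,0,1]]]'
python3 look.py pics/l2.png
```

```text
t: 6.2
tool_pos: [0.5389, -0.0754, 0.0683]
orientation: [-2.022, -2.404, -0.001]
force: [-11.2, 4.4, 48.8]
opening: 0.0006
t: 6.4
tool_pos: [0.5389, -0.0754, 0.0695]
orientation: [-2.022, -2.404, -0.0]
force: [-7.1, 1.8, 21.4]
opening: 0.0007
t: 6.9
tool_pos: [0.5392, -0.0756, 0.1387]
orientation: [2.022, 2.404, 0.001]
force: [-0.4, 0.1, -1.0]
opening: 0.0004
```

View pics/l2.png

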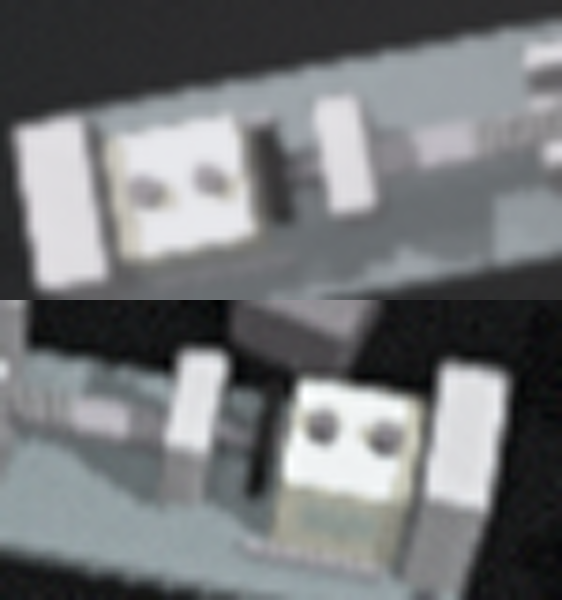

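The jaw advanced about 10 mm (28 px top crop, head now at (345,155)); gap now ≈7 mm, so a third full stroke can squeeze at most ~5 mm. I'll write a subpixel jaw/pad tracker, then do it more gently.

```bash
cat > trk.py <<'E'
from h import *
p=np.load("p.npy"); x=np.arange(30,135,.5)/1000; y=np.arange(-9,9.1,1)/1000
def prof(c,z):
    X,Y=np.meshgrid(x,y); P=toW(p,np.c_[X.ravel(),Y.ravel(),np.full(X.size,z)]); uv=proj(c,P).astype(np.float32).reshape(*X.shape,2)
    return cv2.remap(cv2.cvtColor(c["image"],6),uv[...,0],uv[...,1],cv2.INTER_CUBIC).astype(float).mean(0)
def track(c):
    f=prof(c,.07); xm=x*1000
    k=xm<105   # head: brightest bump of ~14 mm before the pad
    w=np.convolve(f,np.ones(20)/20,"same"); i=np.argmax(np.where((xm>50)&(xm<102),w,0)); s=slice(i-26,i+27)
    g=np.clip(f[s]-f[s].max()*.6,0,None); h=(g*xm[s]).sum()/g.sum()
    j=i+16+np.argmin(f[i+16:i+62]); return round(h,2),round(xm[j],1)
if __name__=="__main__":
    s=robot.read_state()
    for n in("top","scene"): print(n,np.mean([track(robot.read_camera(n)) for _ in range(2)],0).round(2),end=" ")
    print("z",s["tool_pos"][2].round(4),"F",s["force"].round(1))
E
python3 trk.py
python3 -m inch '[[[0,0,1.5,0,0,0,1],[0,0,1.5,0,0,0,1],[0,0,1.5,0,0,0,1],[0,0,1.2,0,0,0,1],[0,0,0.6,0,0,0,1]]]'
python3 -m inch '[[[0,0,0.4,0,0,0,1],[0,0,0.2,0,0,0,1],[0,0,0,0,0,0,1]]]'
python3 trk.py
```

```text
top [ 75.75 102.  ] scene [ 74.47 103.5 ] z 0.137 F [-0.5  0.3  0.1]
t: 7.7
tool_pos: [0.5388, -0.0756, 0.074]
orientation: [-2.022, -2.404, -0.0]
force: [1.3, 0.0, 6.4]
opening: 0.0002
t: 8.0
tool_pos: [0.5389, -0.0753, 0.07]
orientation: [-2.022, -2.404, -0.001]
force: [-3.3, 0.9, 14.1]
opening: 0.0005
top [ 86.96 109.  ] scene [ 85.79 111.  ] z 0.07 F [-3.3  0.9 14.1]
```

Jaw +11 mm, pad +7 mm: contact, with pad pushed back about 4 mm. Release, check, then a fourth stroke taken in small steps.

```bash
python3 -m inch '[[[0,0,-2,0,0,0,1],[0,0,-2,0,0,0,1],[0,0,-2,0,0,0,1],[0,0,-1,0,0,0,1],[0,0,0,0,0,0,1]]]'
python3 trk.py
python3 -m inch '[[[0,0,1.5,0,0,0,1],[0,0,1.5,0,0,0,1],[0,0,0.6,0,0,0,1],[0,0,0,0,0,0,1]]]'
python3 trk.py; python3 -m inch '[[[0,0,0.5,0,0,0,1],[0,0,0,0,0,0,1]]]'; python3 trk.py
python3 -m inch '[[[0,0,0.5,0,0,0,1],[0,0,0,0,0,0,1]]]'; python3 trk.py
```

```text
t: 8.7
tool_pos: [0.5392, -0.0756, 0.14]
orientation: [2.021, 2.404, 0.001]
force: [0.1, -0.4, 0.1]
opening: 0.0007
top [ 84.22 109.25] scene [ 83.07 111.  ] z 0.14 F [ 0.1 -0.4  0.1]
t: 9.3
tool_pos: [0.538, -0.0756, 0.1019]
orientation: [-2.021, -2.403, 0.002]
force: [1.3, -1.3, 4.6]
opening: 0.0003
top [ 87.78 109.5 ] scene [ 86.52 111.  ] z 0.1019 F [ 1.3 -1.3  4.6]
t: 9.7
tool_pos: [0.5388, -0.0758, 0.0985]
orientation: [2.022, 2.404, -0.0]
force: [-2.2, -2.4, 5.1]
opening: 0.0007
top [ 88.23 109.5 ] scene [ 87.18 111.  ] z 0.0985 F [-2.2 -2.4  5.1]
t: 10.1
tool_pos: [0.5392, -0.0759, 0.0938]
orientation: [2.021, 2.403, 0.0]
force: [-1.1, -2.7, 5.9]
opening: 0.0002
top [ 89.44 109.25] scene [ 88.47 111.  ] z 0.0938 F [-1.1 -2.7  5.9]
```

Estimates of the present pad push-back: 6.4 mm by tracking and up to 9.2 mm from the release spring-back. All lie within 5–11, so I hold here and check with a picture.

```bash
python3 look.py pics/l3.png
```

```text
(no output)
```

View pics/l3.png

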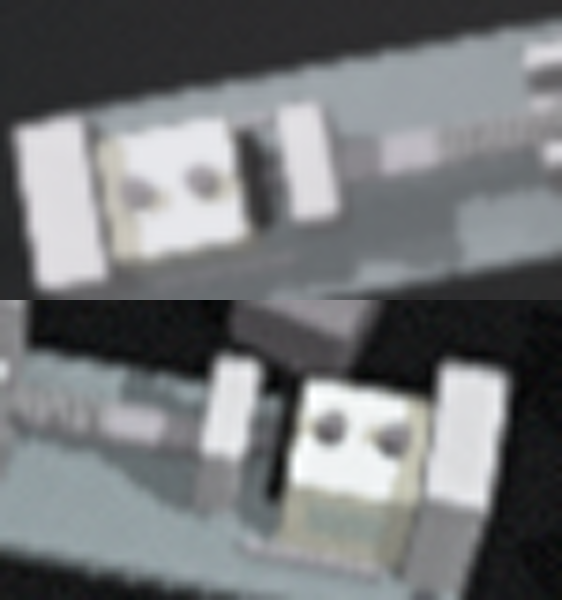

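The picture shows the cell pushed home, with its ports moved ~8 px (≈3 mm) toward the anvil, and the head (310,160) now close to the pad (258,180). I compare profiles of now and the start to pin down the head-to-pad distance.

```bash
python3 - <<'E'
from h import *
import trk
p=trk.p
trk.x=np.arange(40,170,1)/1000
def show(c,ofs,n0,n1,t):
  for nm,y0,y1,z in(("mid",-9,9,.068),):
    trk.y=np.arange(y0,y1+.1,1)/1000; f=trk.prof(c,z).astype(int); print(t,n0,f[n0-40:n1-40].tolist())
for n in("top","scene"):
    c=robot.read_camera(n); d=dict(c); d["image"]=cv2.imread(f"pics/{n}0.png"); 
    show(d,0,45,125,n+" start"); show(c,0,75,130,n+" now")
    # cell shift: correlate 110..165
    trk.y=np.arange(-9,9.1,1)/1000; trk.x=np.arange(100,170,.1)/1000
    a=trk.prof(d,.068);b=trk.prof(c,.068); k=slice(250,630)
    e=[np.mean((a[250:600]-b[250+s:600+s])**2) for s in range(-20,80)]; print("cell shift mm",(np.argmin(e)-20)*.1)
    trk.x=np.arange(40,170,1)/1000
E
```

```text
top start 45 [194, 207, 215, 219, 220, 219, 220, 220, 220, 220, 221, 220, 217, 212, 200, 183, 164, 147, 135, 129, 126, 126, 127, 127, 126, 123, 120, 115, 108, 99, 87, 75, 65, 59, 56, 57, 64, 74, 87, 101, 116, 127, 133, 135, 133, 131, 129, 126, 126, 125, 124, 124, 123, 123, 121, 120, 119, 118, 118, 118, 117, 116, 115, 114, 115, 120, 131, 147, 168, 189, 206, 215, 216, 212, 208, 201, 193, 186, 180, 179]
top now 75 [131, 128, 127, 127, 134, 146, 163, 183, 200, 211, 218, 220, 220, 220, 220, 220, 221, 221, 221, 220, 216, 205, 189, 168, 145, 126, 112, 100, 93, 87, 80, 72, 64, 57, 54, 54, 56, 63, 78, 99, 124, 153, 177, 198, 209, 211, 208, 203, 196, 188, 181, 176, 174, 173, 174]
cell shift mm 3.4000000000000004
scene start 45 [220, 226, 226, 225, 224, 223, 222, 223, 225, 226, 226, 224, 214, 198, 178, 155, 137, 126, 121, 122, 124, 125, 124, 124, 125, 127, 131, 131, 127, 118, 104, 87, 70, 54, 42, 36, 37, 44, 56, 71, 87, 99, 107, 111, 111, 110, 107, 105, 105, 107, 108, 109, 110, 112, 113, 114, 115, 116, 117, 118, 119, 117, 113, 109, 108, 114, 127, 149, 177, 201, 216, 221, 217, 205, 191, 176, 163, 153, 147, 143]
scene now 75 [121, 119, 121, 130, 146, 168, 192, 210, 222, 227, 226, 224, 223, 222, 222, 224, 225, 226, 226, 222, 210, 189, 164, 139, 120, 109, 103, 102, 104, 105, 101, 92, 79, 64, 48, 35, 32, 41, 64, 94, 130, 166, 196, 216, 225, 224, 214, 199, 183, 169, 158, 149, 143, 142, 145]
cell shift mm 3.1
```

By the image edges the pad is pushed back 5.3–7 mm; the spring-back says 8–9. A small extra 2 mm of lever (≈0.6 mm of jaw) centres both in the 5–11 band.

```bash
python3 -m inch '[[[0,0,0.2,0,0,0,1],[0,0,0,0,0,0,1],[0,0,0,0,0,0,1],[0,0,0,0,0,0,1]]]'; python3 trk.py; python3 -m inch '[[[0,0,0,0,0,0,1],[0,0,0,0,0,0,1],[0,0,0,0,0,0,1],[0,0,0,0,0,0,1],[0,0,0,0,0,0,1]]]'; python3 trk.py
```

```text
t: 10.9
tool_pos: [0.5392, -0.076, 0.0923]
orientation: [2.021, 2.403, 0.0]
force: [-1.3, -2.4, 5.5]
opening: 0.0004
top [ 89.88 109.5 ] scene [ 88.81 111.  ] z 0.0923 F [-1.3 -2.4  5.5]
t: 11.6
tool_pos: [0.5392, -0.076, 0.0923]
orientation: [2.021, 2.403, 0.0]
force: [-2.1, -3.4, 5.4]
opening: 0.0004
top [ 89.88 109.25] scene [ 88.79 111.  ] z 0.0923 F [-2.1 -3.4  5.4]
```

```bash
python3 -c "
from plant import robot
print(robot.close_job())"
```

```text
the job is handed in; nothing more can be done
None
```

I handed in the job with the cell clamped and the fingers still holding the lever down. No verdict was reported.

**Strokes:** I pumped the lever through three full strokes to the stop, letting it fully up each time. The first two closed the gap, and the third brought the pad onto the cell. A fourth, partial stroke was done in small steps and then held.

**Last checks:**
- **Lever:** the fingers press it with about 5.4 N vertically. The arm was steady at z = 0.092 m and the jaw had stopped moving.
- **Cell:** the images show it moved about 3 mm to the anvil, and it looks upright.
- **Pad:** my two estimates of how far it is pushed back disagree. Image edges give about 6–7 mm. The jaw's 2.7 mm spring-back after stroke 3, taken with the 4 N friction, gives about 8.5–9.5 mm. Both are inside the 5–11 mm band.

**Hard press:** stroke 2 briefly pressed against the stop with about 49 N at the fingertips, so I slowed the later strokes. The wrist limit is 120 N. The 40 N limit is for the arm or gripper body, and I pressed only with the fingertips.

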